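# Fish the spatula out of the covered utensil tray and hold it out

## Task

The red spatula has slid in under the clear cover of the wooden utensil tray and is too long to lift straight out. Take it by the handle, tilt it and draw it out through the opening at the tray's open end, then hold it still beyond that end, completely outside the tray and all of it at least 10 cm above the worktop, ready for me to take: finish while still holding it in the gripper. Leave the white cup, the shot glass and the small steel pitcher where they stand.

Things in the scene. Friction and masses are not known exactly. Their poses are not given: they have to be found in the camera images.
- utensil_tray: Pale wooden tray, fixed, 252 x 172 mm. Origin: underside centre; x along it to the open end, z up. Floor and walls 6 mm thick; walls 52 mm high, at the open end (outer face x = 126 mm) only 46. Fixed clear cover, z = 52 to 56 mm, from the closed end to x = 24 mm (steel trim). The only opening: x = 24 to 120 mm, 160 mm wide.
- opening (a point): Centre of the tray's uncovered opening, 72 mm from the tray's centre towards the open end, 52 mm above the worktop; axes as the tray's.
- spatula: Rigid spatula, 200 mm long, 0.07 kg, flat on the tray floor, handle under the opening, blade under the cover. Origin: underside centre at mid-length; x to the handle end (+100 mm), z up. Brown flat-sided wooden handle 18 mm wide (y), 14 thick, x = -26 to 100 mm; slim neck; red blade 42 mm wide, 8 thick, round end at x = -100 mm.
- handle_end (a point): Middle of the spatula handle's end face, 7 mm above the underside; axes as the spatula's.
- grip_place (a point): Point on the handle's centre line, 38 mm from the handle end, mid-thickness; lies under the opening at the start. A good place to grip the handle across its 18 mm width; axes as the spatula's.
- blade_tip (a point): The far end of the red blade, on the centre line at mid-thickness, 200 mm from the handle end; axes as the spatula's.
- white_cup: White espresso cup standing upright, loose, 63 x 82 x 56 mm with its ear. Bystander. Origin: centre of its underside.
- shot_glass: Clear shot glass standing upright, loose, 49 mm across, 58 mm high. Bystander. Origin: centre of its underside.
- small_pitcher: Small steel milk pitcher standing upright, loose, 75 x 96 x 96 mm. Bystander. Origin: centre of its underside.
There are look-alikes about, which are no part of the job. What is meant by the spatula is not purple, and is the smaller of those in its own colour.

How it is judged:
On the way:
1. the spatula, held in the gripper, is tilted so that its handle end stands up out of the opening while its blade is still under the cover (z of handle_end in the frame of utensil_tray above 0.056 m and z of blade_tip in the frame of utensil_tray below 0.05 m and x of blade_tip in the frame of utensil_tray below 0.024 m and contact force between spatula and the fingers above 1 N), for 0.1 s.
At the end, for the whole second after the job is handed in: Gripper holds the spatula (over 1 N, slower than 3 cm/s); handle end and blade tip both beyond the outer face of the tray's open end (126 mm from its centre) and over 95 mm above the worktop; it touches no tray or bystander; cup, glass and pitcher within 20 mm of their starts (x of each of blade_tip, handle_end in the frame of utensil_tray above 0.126 m and height (world z) of each of blade_tip, handle_end above 0.095 m and contact force between spatula and the fingers above 1 N and contact force between spatula and utensil_tray below 0.05 N and contact force between spatula and white_cup below 0.05 N and contact force between spatula and shot_glass below 0.05 N and contact force between spatula and small_pitcher below 0.05 N and linear speed of spatula below 0.03 m/s and distance of each of white_cup, shot_glass, small_pitcher from where it was at the start of the episode below 0.02 m); the arm keeps its last pose, push and grip.
It fails at once if a bystander is pushed more than 20 mm or tipped (distance of any of white_cup, shot_glass, small_pitcher from where it was at the start of the episode above 0.02 m or angle between any of white_cup, shot_glass, small_pitcher's own z axis and vertical above 0.3 rad).
It also fails if it takes over 38 s, if anything falls off the work surface, if the arm or the gripper's body presses on something with over 40 N, if the wrist force passes 120 N, or if a joint passes its speed limit or range.

## Robot

A 6-joint arm with a two-finger parallel gripper is mounted at the origin on a cart in front of the work surface, level with it; the furniture and walls round the work are solid. World frame = base frame: x ahead of the robot, y to its left, z up, the work surface at z = 0. Lengths are in m, angles in rad, forces in N, time in s.
With the tool pointing down it reaches from about 0.35 to 0.775 m from the base axis. Payload 5.5 kg.
Tool frame: the origin (TCP) lies at the very end of the fingers, on their centre line; the grasp point (between the pads) lies 19 mm behind it; y points along the fingers, z is the direction in which the jaws open and shut, and the axes are right-handed (so a half turn about y gives the same grasp; the last joint's range is limited). The gripper opens to 85 mm and grips with 20 to 120 N. Pads are 22 mm wide; open, the fingers measure 114 mm over their backs; the gripper's body (76 mm by 85 mm) begins 54 mm behind the grasp point. The pads swing forward as they close: fully open they stand 13 mm farther back than shut.
Start: joints at [1.031, 0.313, 0.046, 1.304, 0, 1.431], TCP at [0.224, 0.53, 0.231] pointing down, gripper open.
Joint ranges: [-2.76, 2.76], [-0.86, 1.69], [-1.03, 1.26], [-2.2, 2.34], [-1.47, 1.5], [-3.14, 3.14]. Speed limits (rad/s): [2.57, 2.57, 3.14, 3.14, 3.14, 3.14].

## Interface

Orientations are given as a unit quaternion [w, x, y, z].
In Python, from workcell import env gives the robot as it stands.
- The arm moves only by the shell command python3 -m inch 'ROWS' [OPENING] [FORCE]. ROWS is JSON, a list that holds one entry, the list of rows, each a list of 4 numbers: the shift along the tool's x, y, z in mm, then the turn about the tool's y in degrees. In form: [[[tx, ty, tz, spin], ...]]. A call has 1 to 10 rows; each row is the pose to reach, as a shift and turn from the pose commanded when the call began, along the tool's axes at that moment; what a row does not reach only later rows make up. A row lasts 1/10 s, in which the tool goes at most 50 mm and 8.59 degrees, less where a joint would pass 70% of its speed; a pose out of reach is approached as far as the arm can. A call with a gripper value outside its range is refused whole. OPENING is the finger opening in mm, from 0 to 85.4, set as the call begins (- or left out, the last holds). The fingers move at their own pace and stop on an object; FORCE is the grip in N (left out, the last holds). Time passes only in rows, so rows that repeat a pose let the fingers close. It gives the time, the measured TCP pose, the force and the opening at its end, in the units of the state.
- env.get_state(): the state, without advancing time (a new reading comes with each control period).
- env.read_camera(name): name is "scene" or "top" or "wrist"; returns the picture (384x512x3 uint8, blue, green, red); there is no depth.
- env.camera_model(name): a dict with "fx", "fy", "cx", "cy" (pixels), "R" (3x3) and "t" (3): a world point X has camera coordinates R X + t; the wrist camera has in their place "mount" (4x4, takes a point from camera to tool coordinates, whose origin is the TCP and whose axes are the tool frame's). Camera axes: x right, y down, z forward; pixel columns grow to the right and rows downward; lengths in m; the calibration is good to about 2 mm. A picture is of the moment at which its call begins: read the wrist's pose just before it. camera_model takes no time and is no camera call.
- env.hand_in(): hands the job in, once; it reports no verdict.
The state is a dict: "clock": time; "joint_pos": joint angles; "qvel": joint speeds; "tau": joint torques, N m; "tcp_pos": TCP position; "orientation": TCP orientation; "wrist_force": force on the tool from outside, world axes, zero at the start; "ft_torque": the same for the moment, N m; "finger_gap": finger opening in m.
Only numpy, scipy, OpenCV 4.12 (cv2) and the standard library are available. Lean on these libraries where they do the work, as an engineer would, in place of code of your own. Each camera call takes 0.05 s, during which the arm holds its last target.

## Working session

There is one attempt and no reset: what is moved stays moved. The work goes in short steps, Python scripts to look and compute and a shell command to move; the robot and the scene stay as the last step left them, time stands still between calls to the robot, and variables do not carry over. Pictures are saved under pics/ and viewed, and the job is handed in when it is done.

```bash
mkdir -p pics; ls; python3 - <<'E'
from workcell import env
import cv2
print(env.get_state())
for n in("scene","top","wrist"):
    cv2.imwrite(f"pics/{n}0.png",env.read_camera(n)); print(n,env.camera_model(n))
E
```

```text
pics
{'clock': 0.0, 'joint_pos': array([ 1.03141733e+00,  3.14014599e-01,  4.49403288e-02,  1.30361862e+00,
       -3.60212164e-06,  1.43120755e+00]), 'qvel': array([-9.70984702e-04,  4.26902600e-05,  7.18279193e-04, -6.09772766e-04,
        1.01207054e-03, -3.09336159e-04]), 'tau': array([ 1.63873997e-04, -4.80625284e+01,  2.98533618e+01,  1.96029874e-02,
       -2.21824080e-04, -1.63433759e-05]), 'tcp_pos': array([0.22352917, 0.52918894, 0.23038501]), 'orientation': array([-0.69239345,  0.69365884, -0.14062976,  0.14018559]), 'wrist_force': array([ 0.33856677,  0.40508938, -0.38034813]), 'ft_torque': array([ 0.01397859,  0.03193039, -0.01700884]), 'finger_gap': 0.08579920760486445}
scene {'fx': 465.51034217098373, 'fy': 465.51034217098373, 'cx': 249.02239900579528, 'cy': 185.65325077395326, 'R': array([[ 0.60532078, -0.79569553, -0.02133952],
       [-0.54582993, -0.39542543, -0.7387208 ],
       [ 0.57935865,  0.4588108 , -0.67367367]]), 't': array([-0.34581401,  0.31510887,  1.28239346])}
top {'fx': 416.4654608669064, 'fy': 416.4654608669064, 'cx': 256.3238269755746, 'cy': 193.63918727179396, 'R': array([[ 0.02484203, -0.99954327, -0.01720816],
       [-0.98232385, -0.02121217, -0.18598359],
       [ 0.18553362,  0.0215242 , -0.98240215]]), 't': array([-0.01185559,  0.55727066,  1.31961983])}
wrist {'fx': 341.3604542520961, 'fy': 341.3604542520961, 'cx': 250.8027258125892, 'cy': 190.80124005218437, 'mount': array([[ 1.24762247e-03,  9.62316134e-01,  2.71930325e-01,
        -6.93186985e-02],
       [-4.25459818e-04, -2.71930001e-01,  9.62316940e-01,
        -1.43245378e-01],
       [ 9.99999131e-01, -1.31630366e-03,  7.01608680e-05,
        -9.02640470e-04],
       [ 0.00000000e+00,  0.00000000e+00,  0.00000000e+00,
         1.00000000e+00]])}
```

View pics/scene0.png

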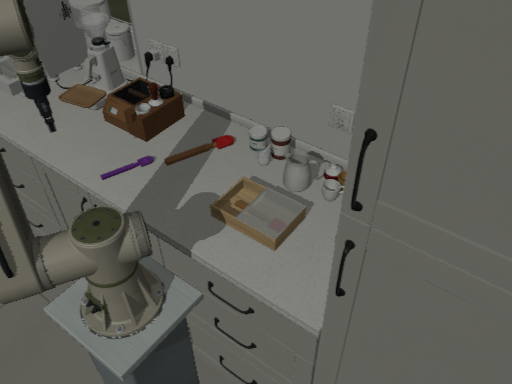

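View pics/top0.png

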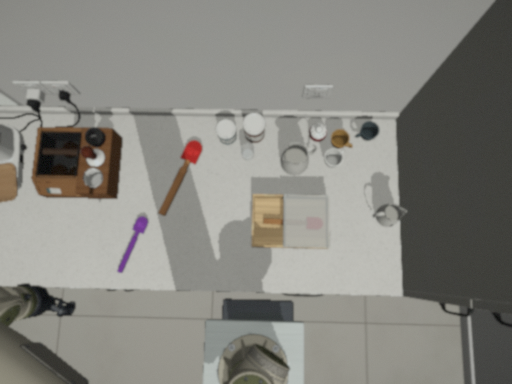

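View pics/wrist0.png

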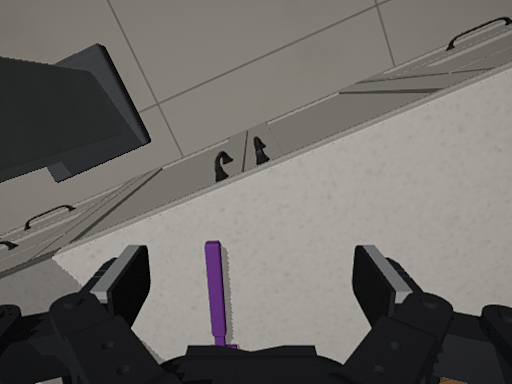

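The tray is at about (290,221) in the top view, with its open (uncovered) end to the left (+y). The handle shows at about (272,221) and the blade at about (314,223) under the cover. The long red spatula at (182,178) and the purple one are look-alikes. I'll enlarge the tray and measure.

```bash
cat > h.py <<'E'
import numpy as np,cv2
from workcell import env
def ray(n,u,v,z,pose=None):
    m=env.camera_model(n); d=np.array([(u-m['cx'])/m['fx'],(v-m['cy'])/m['fy'],1.])
    if n=='wrist':
        M=m['mount']; R,t=pose; o=R@M[:3,3]+t; w=R@M[:3,:3]@d
    else: o=-m['R'].T@m['t']; w=m['R'].T@d
    return o+w*(z-o[2])/w[2]
def pose(s=None):
    from scipy.spatial.transform import Rotation as Ro
    s=s or env.get_state(); q=s['orientation']
    return Ro.from_quat([q[1],q[2],q[3],q[0]]).as_matrix(),s['tcp_pos']
def proj(n,X,ps=None):
    m=env.camera_model(n)
    if n=='wrist':
        M=m['mount'];R,t=ps; Y=M[:3,:3].T@(R.T@(np.array(X)-t)-M[:3,3])
    else: Y=m['R']@np.array(X)+m['t']
    return m['fx']*Y[0]/Y[2]+m['cx'],m['fy']*Y[1]/Y[2]+m['cy']
E
python3 - <<'E'
from h import *
t=cv2.imread('pics/top0.png')[180:260,240:340]; s=cv2.imread('pics/scene0.png')[170:250,205:310]
cv2.imwrite('pics/tc.png',cv2.resize(t,None,fx=7,fy=7,interpolation=cv2.INTER_CUBIC))
cv2.imwrite('pics/sc.png',cv2.resize(s,None,fx=7,fy=7,interpolation=cv2.INTER_CUBIC))
print(pose())
E
```

```text
(array([[ 9.21146506e-01, -7.37212622e-04,  3.89215326e-01],
       [-3.89215969e-01, -1.21138038e-03,  9.21145733e-01],
       [-2.07592452e-04, -9.99998995e-01, -1.40279373e-03]]), array([0.22360893, 0.52932604, 0.23059448]))
```

View pics/tc.png

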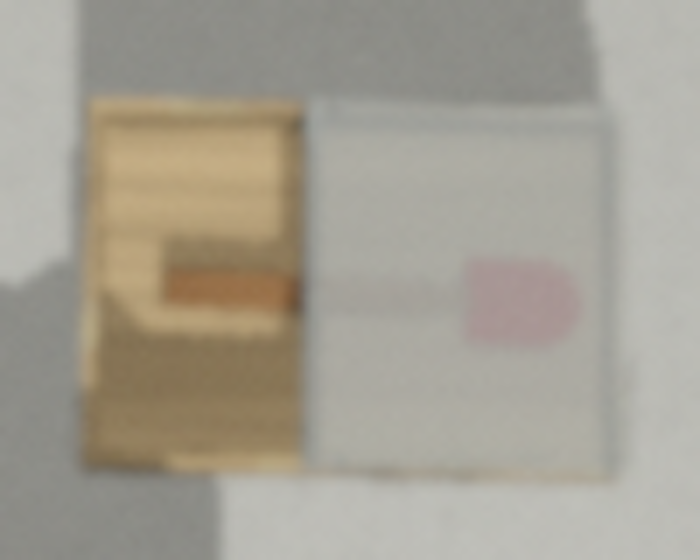

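View pics/sc.png

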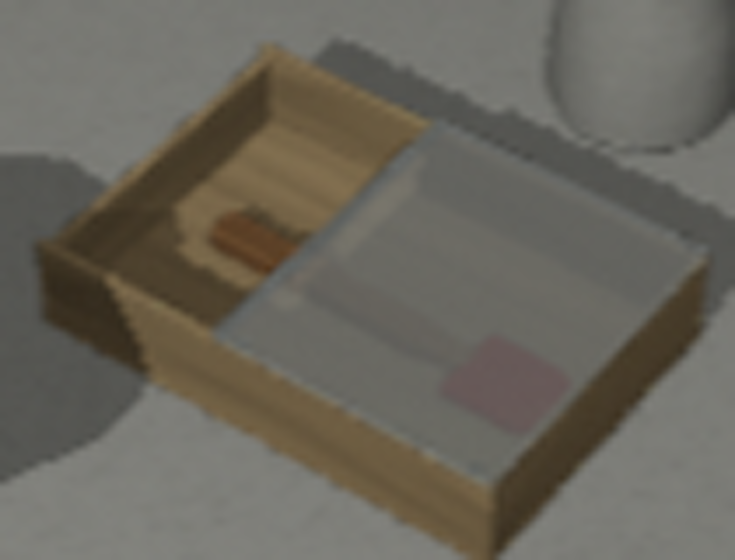

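```bash
python3 - <<'E'
from h import *
P=lambda x,y,z: ray('top',240+(x+.5)/7-.5,180+(y+.5)/7-.5,z)
S=lambda x,y,z: ray('scene',205+(x+.5)/7-.5,170+(y+.5)/7-.5,z)
he=P(163,288,.020);bt=P(581,302,.014)
print('he',he,'bt',bt,np.linalg.norm((he-bt)[:2]),'ang',np.degrees(np.arctan2(*(he-bt)[[1,0]])))
he2=(S(236,210,.02)+S(210,240,.02))/2; print('scene he',he2)
# tray corners top
for n,p in dict(NL=P(90,98,.046),SL=P(83,470,.046),NR=P(612,103,.056),SR=P(617,478,.056),trimN=P(305,100,.056),trimS=P(308,470,.056)).items(): print(n,p)
for n,p in dict(NL=S(270,45,.046),SL=S(42,245,.046),NR=S(708,255,.056),SR=S(492,490,.056)).items(): print('scene',n,p)
E
```

```text
he [ 0.47219161 -0.02223989  0.02      ] bt [ 0.47075098 -0.22136408  0.014     ] 0.19912939285155942 ang 89.5854801459707
scene he [ 0.47133646 -0.02456742  0.02      ]
NL [0.55851239 0.01412582 0.046     ]
SL [0.38370522 0.01271068 0.046     ]
NR [ 0.55951652 -0.23040977  0.056     ]
SR [ 0.38528603 -0.23153161  0.056     ]
trimN [ 0.55784622 -0.08698188  0.056     ]
trimS [ 0.38556048 -0.09057302  0.056     ]
scene NL [0.56268355 0.01738381 0.046     ]
scene SL [0.39219785 0.01681708 0.046     ]
scene NR [ 0.55596617 -0.23636234  0.056     ]
scene SR [ 0.38537141 -0.23771628  0.056     ]
```

The top and scene views agree on these positions:
- **Tray:** its x axis points along world +y, with its centre near (0.472, -0.11).
- **Handle end:** y ≈ -0.023.
- **Grip place:** about (0.472, -0.061).

I'll move above it in two calls.

```bash
python3 -m inch '[[[40,3,-39,7],[80,6,-78,14],[120,9,-117,21],[153,11,-149,28],[186,13,-181,34],[215,15,-210,34],[230,15,-224,34],[230,15,-224,34]]]'; python3 -c "
from h import *
R,t=pose();print(R,t,R.T@(np.array([.472,-.061,.20])-t), env.get_state()['joint_pos'])"
```

```text
clock: 0.95
tcp_pos: [0.3493, 0.2315, 0.2162]
orientation: [-0.621, 0.621, -0.338, 0.339]
wrist_force: [-0.7, -0.6, -0.3]
finger_gap: 0.0855
[[ 5.41825652e-01 -3.08335449e-05  8.40490906e-01]
 [-8.40490829e-01 -4.47848867e-04  5.41825586e-01]
 [ 3.59706497e-04 -9.99999899e-01 -2.68571316e-04]] [0.34925787 0.23153391 0.21615847] [ 0.31237109  0.0162857  -0.05533437] [ 3.93610440e-01  1.77274830e-02 -3.48581546e-01  1.20468754e+00
 -4.01776605e-04  1.39179910e+00]
```

```bash
python3 -m inch '[[[45,2,-8,7],[90,4,-16,14],[135,6,-24,21],[180,9,-32,28],[225,11,-40,33],[270,14,-48,33],[300,16,-53,33],[312,16,-55,33],[312,16,-55,33]]]'; python3 - <<'E'
from h import *
s=env.get_state(); print(pose(s), s['wrist_force'])
cv2.imwrite('pics/w1.png',env.read_camera('wrist'))
E
```

```text
clock: 1.85
tcp_pos: [0.4733, -0.0579, 0.1999]
orientation: [0.5, -0.5, 0.5, -0.5]
wrist_force: [-0.7, 0.7, -0.2]
finger_gap: 0.0856
(array([[ 2.87998757e-04, -5.53467280e-04,  9.99999805e-01],
       [-9.99999771e-01,  6.11462329e-04,  2.88337172e-04],
       [-6.11621795e-04, -9.99999660e-01, -5.53291053e-04]]), array([ 0.47328958, -0.05787345,  0.19989681])) [-0.67777592  0.7357538  -0.2423794 ]
```

View pics/w1.png

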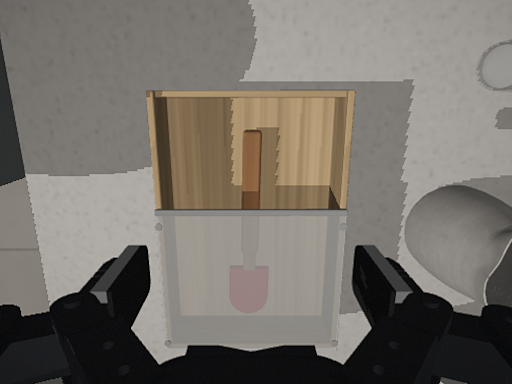

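The wrist view looks straight down the tray. The handle end is at (252,130), the handle passes under the trim at v≈211, the blade tip is at (249,313), and the end wall's outer edge is at v≈91.

```bash
python3 - <<'E'
from h import *
im=cv2.imread('pics/w1.png'); h=cv2.cvtColor(im,cv2.COLOR_BGR2HSV)
for v in (140,155,170,180):
    r=h[v,225:285]; m=(r[:,0]<14)&(r[:,1]>130); u=np.where(m)[0]+225; print(v,u.min(),u.max())
R,t=pose(); print(t)
t=np.array([.4733,-.0585,.1999])
for n,u,v,z in (('he',251.5,130,.020),('bt',249,313,.014),('trimL',158,211,.056),('trimR',346,211,.056),('wallL',150,91,.046),('wallR',354,91,.046)):
    print(n,ray('wrist',u,v,z,(R,t)))
E
```

```text
140 260 260
155 243 260
170 244 259
180 243 259
[ 0.47258933 -0.05680918  0.19996087]
he [ 0.47304879 -0.02204344  0.02      ]
bt [ 0.47042977 -0.22417993  0.014     ]
trimL [ 0.38994625 -0.08975425  0.056     ]
trimR [ 0.55700475 -0.08971076  0.056     ]
wallL [0.38814165 0.01271481 0.046     ]
wallR [0.55863701 0.01275009 0.046     ]
```

```bash
python3 -m inch '[[[2,30,0,0],[4,60,0,0],[4,90,0,0],[4,115,0,0],[4,135,0,0],[4,150,0,0],[4,160,0,0],[4,165,0,0],[4,165,0,0]]]' 40; python3 - <<'E'
from h import *
s=env.get_state(); print(pose(s), s['wrist_force'])
cv2.imwrite('pics/w2.png',env.read_camera('wrist'))
E
```

```text
clock: 2.8
tcp_pos: [0.4725, -0.0606, 0.0352]
orientation: [-0.501, 0.501, -0.5, 0.499]
wrist_force: [-0.3, 0.3, 0.4]
finger_gap: 0.0398
(array([[ 2.87759825e-03, -5.48167729e-04,  9.99995709e-01],
       [-9.99995780e-01,  3.96659396e-04,  2.87781589e-03],
       [-3.98235220e-04, -9.99999771e-01, -5.47023989e-04]]), array([ 0.47245891, -0.06064131,  0.03517926])) [-0.2821646   0.30624651  0.41384649]
```

View pics/w2.png

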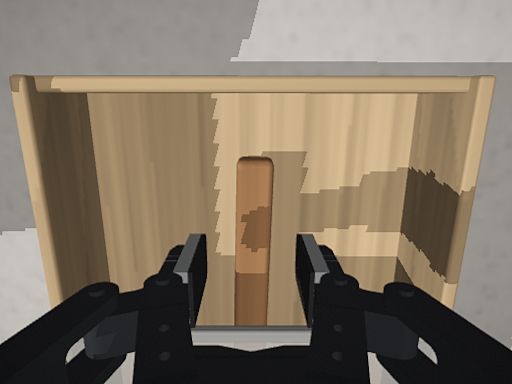

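The handle (u 237–273) lies midway between the fingers (about 206 and 296). I'll go down and close with a light grip.

```bash
python3 -m inch '[[[0,10,0,0],[0,17,0,0],[0,22,0,0],[0,25,0,0],[0,25,0,0],[0,25,0,0]]]'; python3 -m inch '[[[0,0,0,0],[0,0,0,0],[0,0,0,0],[0,0,0,0],[0,0,0,0],[0,0,0,0],[0,0,0,0],[0,0,0,0]]]' 5 25
```

```text
clock: 3.45
tcp_pos: [0.4728, -0.0616, 0.0102]
orientation: [0.5, -0.5, 0.5, -0.5]
wrist_force: [-0.3, -0.2, -0.2]
finger_gap: 0.0397
clock: 4.25
tcp_pos: [0.4732, -0.0617, 0.0106]
orientation: [0.501, -0.5, 0.499, -0.5]
wrist_force: [-1.1, -0.4, 5.5]
finger_gap: 0.0167
```

Closed on the handle. Lifting a little to check the hold.

```bash
python3 -m inch '[[[0,-5,0,0],[0,-11,0,0],[0,-17,0,0],[0,-22,0,0],[0,-25,0,0],[0,-25,0,0],[0,-25,0,0]]]'; python3 - <<'E'
from h import *
cv2.imwrite('pics/w3.png',env.read_camera('wrist'))
a=env.read_camera('scene')[160:260,195:320]
cv2.imwrite('pics/s3.png',cv2.resize(a,None,fx=5,fy=5,interpolation=cv2.INTER_CUBIC))
E
```

```text
clock: 4.95
tcp_pos: [0.4728, -0.0616, 0.0353]
orientation: [0.5, -0.5, 0.5, -0.5]
wrist_force: [0.4, -0.9, -0.8]
finger_gap: 0.0171
```

View pics/w3.png

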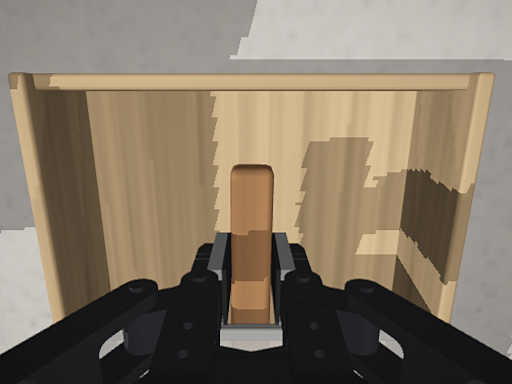

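View pics/s3.png

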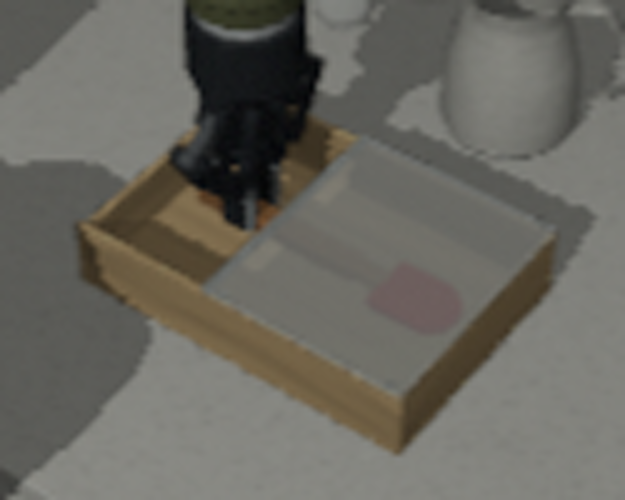

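Held, and still nearly level under the cover. Next I'll go toward the open end, then up, so the trim levers the blade down.

```bash
python3 -m inch '[[[-5,0,0,0],[-12,-1,0,0],[-19,-2,0,0],[-24,-3,0,0],[-24,-5,0,0],[-24,-9,0,0],[-24,-13,0,0],[-24,-16,0,0],[-24,-16,0,0]]]'; python3 - <<'E'
from h import *
cv2.imwrite('pics/w4.png',env.read_camera('wrist'))
a=env.read_camera('scene')[160:260,195:320]
cv2.imwrite('pics/s4.png',cv2.resize(a,None,fx=5,fy=5,interpolation=cv2.INTER_CUBIC))
E
```

```text
clock: 5.95
tcp_pos: [0.4724, -0.0378, 0.0515]
orientation: [-0.5, 0.5, -0.5, 0.5]
wrist_force: [-1.7, 0.5, -3.3]
finger_gap: 0.0171
```

View pics/w4.png

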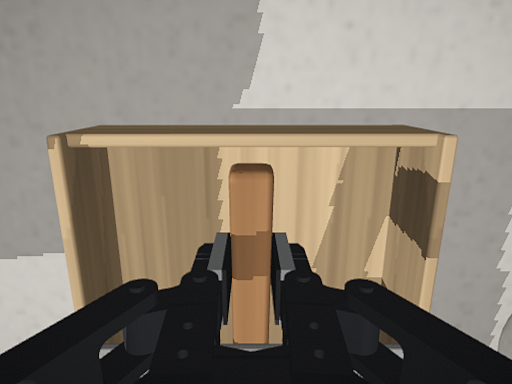

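View pics/s4.png

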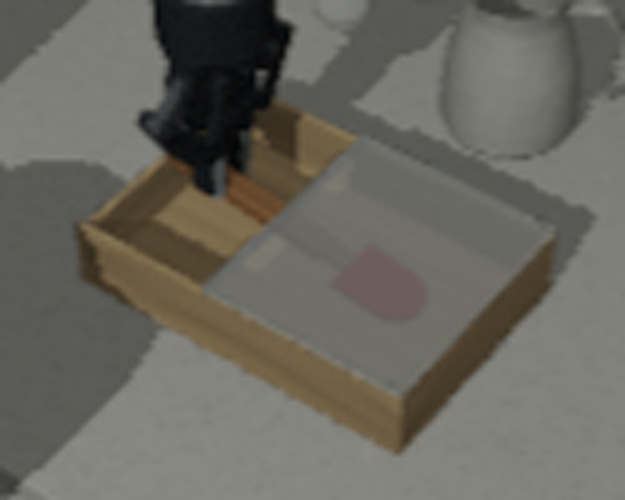

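```bash
python3 -m inch '[[[0,-2,0,0],[0,-4,0,0],[0,-6,0,0],[0,-7,0,0],[0,-7,0,0],[0,-7,0,0]]]'; python3 - <<'E'
from h import *
cv2.imwrite('pics/w5.png',env.read_camera('wrist'))
a=env.read_camera('scene')[160:260,195:320]
cv2.imwrite('pics/s5.png',cv2.resize(a,None,fx=5,fy=5,interpolation=cv2.INTER_CUBIC))
R,t=pose()
for n in('3','4','5'):
    h=cv2.cvtColor(cv2.imread(f'pics/w{n}.png'),cv2.COLOR_BGR2HSV)
    for v in (172,178,185,200,220,240,300,330):
        r=h[v,215:290]; m=(r[:,0]<14)&(r[:,1]>120); u=np.where(m)[0]; print(n,v,m.sum(),end=' | ')
    print()
E
```

```text
clock: 6.65
tcp_pos: [0.4729, -0.0375, 0.0584]
orientation: [0.501, -0.5, 0.5, -0.5]
wrist_force: [-0.3, -0.3, -3.6]
finger_gap: 0.0173
3 172 1 | 3 178 2 | 3 185 1 | 3 200 1 | 3 220 1 | 3 240 9 | 3 300 2 | 3 330 0 | 
4 172 11 | 4 178 2 | 4 185 2 | 4 200 2 | 4 220 1 | 4 240 13 | 4 300 2 | 4 330 2 | 
5 172 20 | 5 178 3 | 5 185 1 | 5 200 2 | 5 220 1 | 5 240 10 | 5 300 1 | 5 330 3 |
```

View pics/w5.png

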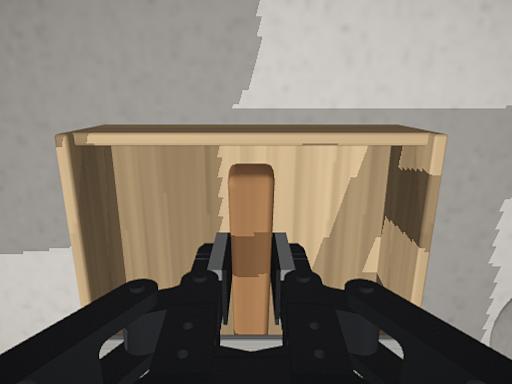

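View pics/s5.png

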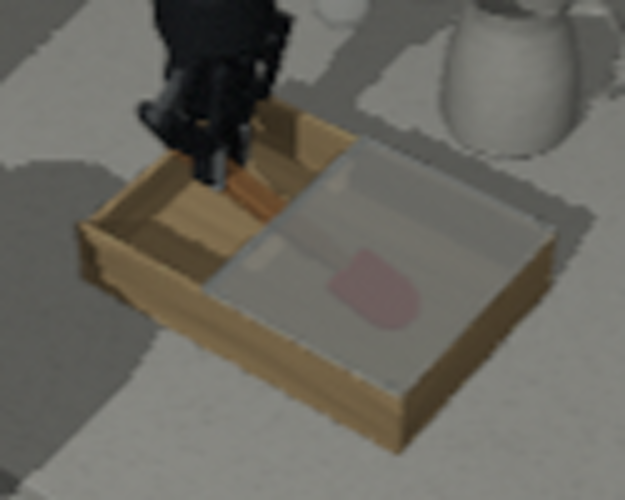

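```bash
python3 - <<'E'
from h import *
m=env.camera_model('wrist')
ps=(np.eye(3),np.zeros(3))
for off in (-3,0,3):
  for a in (0,5,10,15,20):
    c,s=np.cos(np.radians(a)),np.sin(np.radians(a))
    # tool frame: handle direction -x, up -y ; handle mid at 2.4mm above TCP
    o=np.array([0,-.0024+off*1e-3,0]); d=np.array([-c,-s,0]); n=np.array([s,-c,0])
    te=o+.038*d+.007*n; be=o+.038*d-.007*n
    f=lambda X:tuple(np.round(proj('wrist',X,ps)))
    w=lambda X: round(proj('wrist',X+[0,0,.009],ps)[0]-proj('wrist',X-[0,0,.009],ps)[0],1)
    print(off,a,'topedge',f(te),'botedge',f(be),'w',w(te))
for n in('3','4','5'):
    g=cv2.imread(f'pics/w{n}.png').astype(int)
    print(n,[(v,tuple(g[v,250])) for v in range(154,178,2)])
    for v in (180,):
        r=g[v,200:300]; print(np.where(np.abs(np.diff(r.sum(1)))>40)[0]+200)
E
```

```text
-3 0 topedge (np.float64(253.0), np.float64(174.0)) botedge (np.float64(253.0), np.float64(167.0)) w 45.8
-3 5 topedge (np.float64(253.0), np.float64(178.0)) botedge (np.float64(253.0), np.float64(168.0)) w 46.8
-3 10 topedge (np.float64(253.0), np.float64(183.0)) botedge (np.float64(253.0), np.float64(169.0)) w 47.9
-3 15 topedge (np.float64(253.0), np.float64(188.0)) botedge (np.float64(253.0), np.float64(171.0)) w 48.9
-3 20 topedge (np.float64(253.0), np.float64(195.0)) botedge (np.float64(253.0), np.float64(174.0)) w 49.8
0 0 topedge (np.float64(253.0), np.float64(173.0)) botedge (np.float64(253.0), np.float64(166.0)) w 44.9
0 5 topedge (np.float64(253.0), np.float64(176.0)) botedge (np.float64(253.0), np.float64(166.0)) w 45.8
0 10 topedge (np.float64(253.0), np.float64(181.0)) botedge (np.float64(253.0), np.float64(167.0)) w 46.8
0 15 topedge (np.float64(253.0), np.float64(186.0)) botedge (np.float64(253.0), np.float64(169.0)) w 47.8
0 20 topedge (np.float64(253.0), np.float64(192.0)) botedge (np.float64(253.0), np.float64(172.0)) w 48.7
3 0 topedge (np.float64(253.0), np.floa
[... 1780 characters left out ...]
153)))]
[221 222 227 228 271 272 273]
5 [(154, (np.int64(138), np.int64(177), np.int64(202))), (156, (np.int64(138), np.int64(177), np.int64(202))), (158, (np.int64(138), np.int64(177), np.int64(202))), (160, (np.int64(138), np.int64(178), np.int64(203))), (162, (np.int64(147), np.int64(186), np.int64(212))), (164, (np.int64(43), np.int64(64), np.int64(91))), (166, (np.int64(43), np.int64(65), np.int64(93))), (168, (np.int64(44), np.int64(68), np.int64(95))), (170, (np.int64(45), np.int64(69), np.int64(98))), (172, (np.int64(47), np.int64(71), np.int64(100))), (174, (np.int64(52), np.int64(77), np.int64(109))), (176, (np.int64(63), np.int64(96), np.int64(134)))]
[221 226 227 229 272 273 274]
```

```bash
cat >> h.py <<'E'
def blade(img):
    h=cv2.cvtColor(img,cv2.COLOR_BGR2HSV); m=(((h[...,0]<8)|(h[...,0]>168))&(h[...,1]>55)).astype(np.uint8)
    m[:160]=0;m[260:]=0;m[:,:240]=0;m[:,330:]=0
    n,l,st,c=cv2.connectedComponentsWithStats(m); k=1+st[1:,4].argmax(); u,v=c[k]
    M=env.camera_model('scene'); d=M['R'].T@np.array([(u-M['cx'])/M['fx'],(v-M['cy'])/M['fy'],1]); o=-M['R'].T@M['t']
    return st[k],(u,v),o+d*(.472-o[0])/d[0]
E
python3 - <<'E'
from h import *
print(blade(cv2.imread('pics/scene0.png')))
print(blade(env.read_camera('scene')), pose()[1])
E
```

```text
(array([324, 172,   6,   7,  27], dtype=int32), (np.float64(326.18518518518516), np.float64(175.77777777777777)), array([ 0.472     , -0.33457631,  0.29153156]))
(array([324, 172,   6,   7,  27], dtype=int32), (np.float64(326.18518518518516), np.float64(175.77777777777777)), array([ 0.472     , -0.33457631,  0.29153156])) [ 0.47286567 -0.03751277  0.05833382]
```

```bash
sed -i 's/>55)/>30)/; s/m\[:,330:\]/m[:,305:]/; s/m\[:160\]/m[:190]/' h.py
python3 - <<'E'
from h import *
print(blade(cv2.imread('pics/scene0.png')))
print(blade(env.read_camera('scene')))
E
```

```text
(array([268, 218,  18,  14, 139], dtype=int32), (np.float64(276.9496402877698), np.float64(224.42446043165467)), array([ 0.472     , -0.18610093,  0.01259093]))
(array([261, 210,  18,  15, 163], dtype=int32), (np.float64(269.9141104294479), np.float64(217.58282208588957)), array([ 0.472     , -0.15887702,  0.0268363 ]))
```

The spatula is tilted about 10–14°. The blade centroid is at z ≈ 0.026 under the cover, and I estimate the handle end at z ≈ 0.067, so the tilt condition is met. Now I'll draw it out along its own axis.

```bash
python3 -m inch '[[[0,0,0,0],[-6,-2,0,0],[-14,-4,0,0],[-22,-7,0,0],[-30,-10,0,0],[-38,-12,0,0],[-46,-14,0,0],[-54,-17,0,0],[-60,-18,0,0],[-60,-18,0,0]]]'; python3 - <<'E'
from h import *
cv2.imwrite('pics/w6.png',env.read_camera('wrist'))
a=env.read_camera('scene')[140:260,165:320]
cv2.imwrite('pics/s6.png',cv2.resize(a,None,fx=5,fy=5,interpolation=cv2.INTER_CUBIC))
E
```

```text
clock: 7.85
tcp_pos: [0.4729, 0.0232, 0.0766]
orientation: [0.501, -0.501, 0.499, -0.499]
wrist_force: [0.7, -0.1, -1.1]
finger_gap: 0.017
```

View pics/w6.png

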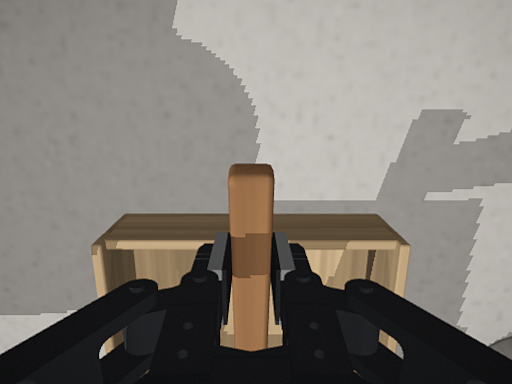

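View pics/s6.png

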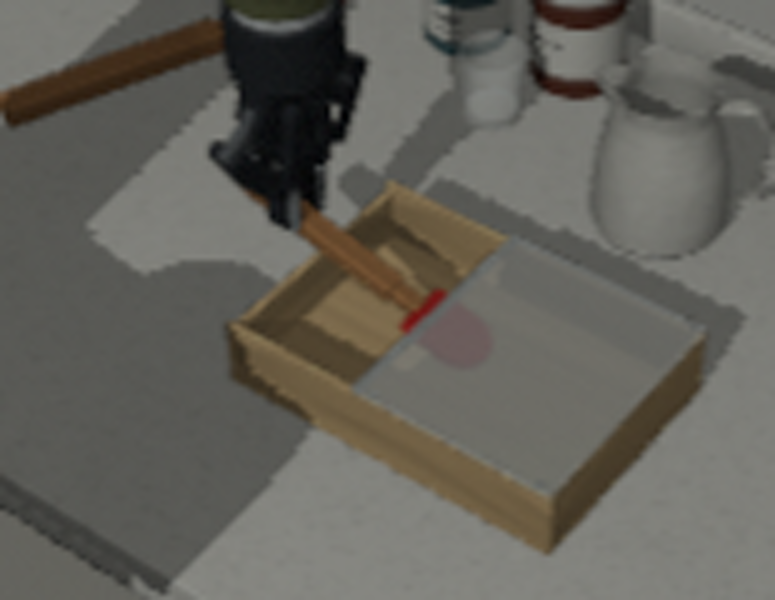

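The blade is half out from under the trim. I'll keep drawing, then lift.

```bash
python3 -m inch '[[[-6,-2,0,0],[-16,-4,0,0],[-26,-7,0,0],[-36,-9,0,0],[-46,-12,0,0],[-56,-15,0,0],[-65,-20,0,0],[-68,-30,0,0],[-70,-35,0,0],[-70,-35,0,0]]]'; python3 - <<'E'
from h import *
a=env.read_camera('scene')[110:260,125:320]
cv2.imwrite('pics/s7.png',cv2.resize(a,None,fx=4,fy=4,interpolation=cv2.INTER_CUBIC))
E
```

```text
clock: 8.95
tcp_pos: [0.4735, 0.0926, 0.1125]
orientation: [0.501, -0.5, 0.499, -0.5]
wrist_force: [0.7, 0.2, -1.1]
finger_gap: 0.0173
```

View pics/s7.png

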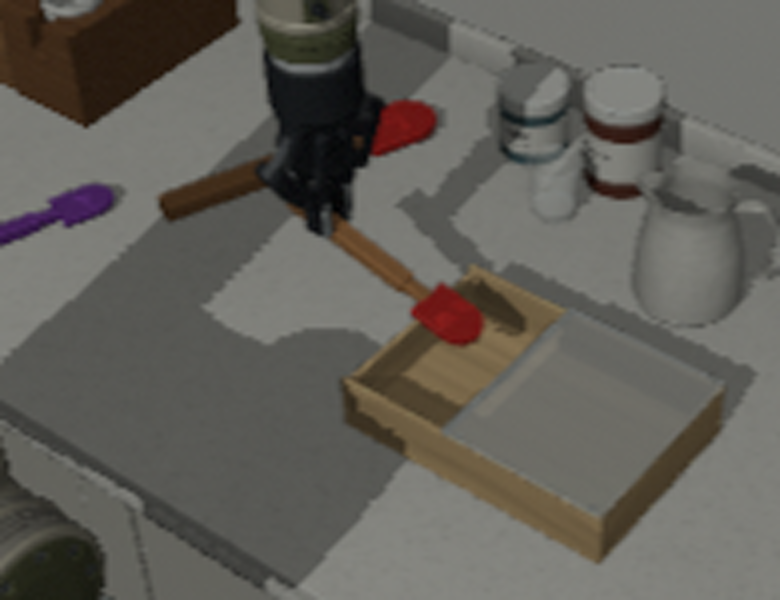

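The blade is clear of the cover. Now I'll firm the grip, lift, and carry it beyond the end.

```bash
python3 -m inch '[[[0,0,0,0],[0,-8,0,0],[-2,-20,0,0],[-8,-35,0,0],[-18,-50,0,0],[-30,-65,0,0],[-42,-80,0,0],[-54,-95,0,0],[-64,-105,0,0],[-70,-110,0,0]]]' - 45; python3 -m inch '[[[-12,-2,0,0],[-24,-4,0,0],[-38,-6,0,0],[-50,-8,0,0],[-60,-9,0,0],[-66,-10,0,0],[-70,-10,0,0],[-70,-10,0,0],[-70,-10,0,0],[-70,-10,0,0]]]'; python3 - <<'E'
from h import *
a=env.read_camera('scene'); cv2.imwrite('pics/s8.png',cv2.resize(a,None,fx=1.5,fy=1.5)); t=env.read_camera('top'); cv2.imwrite('pics/t8.png',cv2.resize(t,None,fx=1.5,fy=1.5))
cv2.imwrite('pics/s8r.png',a);cv2.imwrite('pics/t8r.png',t)
E
```

```text
clock: 10.0
tcp_pos: [0.473, 0.1632, 0.2229]
orientation: [0.501, -0.5, 0.499, -0.5]
wrist_force: [-0.6, -0.5, -0.6]
finger_gap: 0.0165
clock: 11.0
tcp_pos: [0.4723, 0.232, 0.2313]
orientation: [-0.5, 0.5, -0.5, 0.5]
wrist_force: [-1.0, 0.7, -1.0]
finger_gap: 0.0164
```

View pics/s8.png

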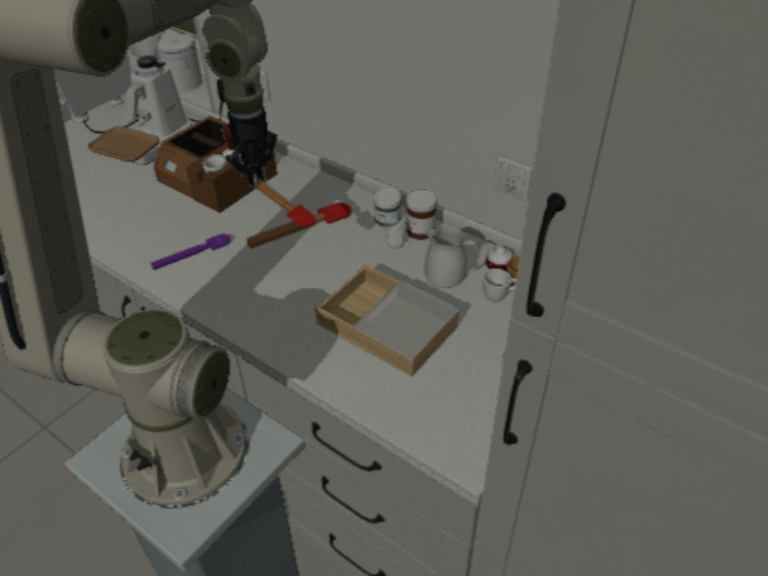

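View pics/t8.png

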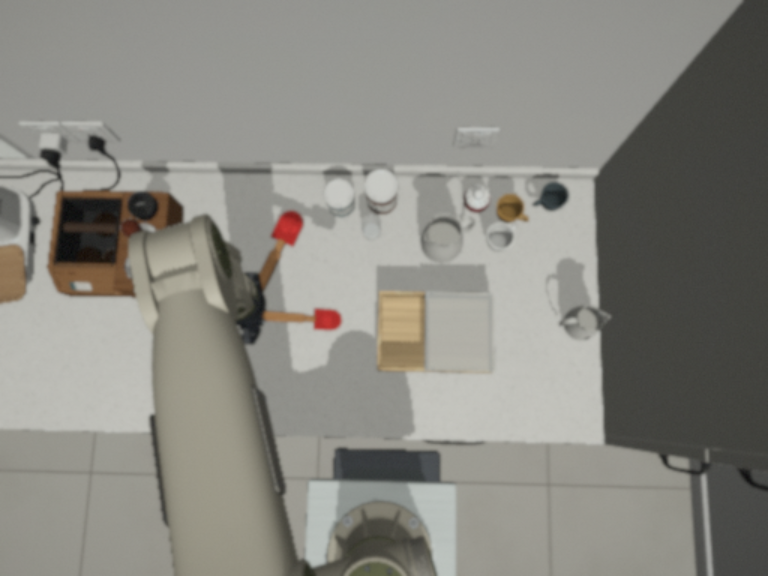

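```bash
python3 - <<'E'
from h import *
def P(n):
    m=env.camera_model(n); K=np.array([[m['fx'],0,m['cx']],[0,m['fy'],m['cy']],[0,0,1]]); return K@np.c_[m['R'],m['t']]
a=np.array([314.,220])/1.5;b=np.array([341.,319.5])/1.5
X=cv2.triangulatePoints(P('scene'),P('top'),a.reshape(2,1),b.reshape(2,1)); print('tip',(X[:3]/X[3]).ravel())
A=cv2.imread('pics/top0.png').astype(int);B=cv2.imread('pics/t8r.png').astype(int)
print('bystander diff', np.abs(A-B)[105:240,285:400].mean(), np.abs(A-B)[105:180,228:285].mean())
s=env.get_state();print(s['tcp_pos'],s['finger_gap'],np.abs(s['qvel']).max())
E
```

```text
tip [0.47251757 0.07869838 0.20006067]
bystander diff 4.73569511540526 4.59766081871345
[0.47236746 0.23203548 0.23132419] 0.016080351009923582 0.0018440323721373181
```

```bash
python3 -c "
from workcell import env
print(env.hand_in())"
```

```text
the job is handed in; nothing more can be done
None
```

The red spatula is out of the tray and the gripper is holding it still beyond the open end. I handed the job in at about 11 s of the 38 s allowed; it reports no verdict.

I gripped the handle across its width about 38 mm from its end with a light 25 N. Lifting against the cover's trim made it pivot in the grip, so the handle came up while the blade stayed under the cover. I then drew it out along its own axis, tightened the grip to 45 N, and raised it clear.

**Tilt condition:** with the blade still under the cover, two camera estimates gave a tilt of about 8–14°. They disagreed somewhat. I put the handle end at about 67 mm (limit above 56) and the blade tip at about 20 mm (limit below 50). I worked both out from the images rather than measuring them directly.

**Final position:**
- **Blade tip:** triangulated from two views at (0.473, 0.079, 0.200) m. That is about 65 mm beyond the tray's end face and 200 mm above the worktop.
- **Handle end:** not measured directly, but it is farther out and higher, since the grip is at about y = 0.232, z = 0.231 m.
- **Grip:** the finger gap was 16 mm on the 18 mm handle, and the arm was essentially still.

**Bystanders:** the pitcher is at the same pixel position in the top view as at the start. I saw no change in the cup or the shot glass. The picture difference around them was small (about 4.7 grey levels), which I put down to shadows and noise. I did not measure their positions in millimetres.

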